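Load the casting on the screw lift and crank it up to spraying height

ROBOT

A 6-joint arm with a two-finger parallel gripper is mounted at the origin on a cart in front of the work surface, level with it; the furniture and walls round the work are solid. World frame = base frame: x ahead of the robot, y to its left, z up, the work surface at z = 0. Lengths are in m, angles in rad, forces in N, time in s.
With the tool pointing down it reaches from about 0.35 to 0.85 m from the base axis. Payload 8.1 kg.
Tool frame: the origin (TCP) lies on the centre line of the jaws, within the pads' length; the fingertips stand robot.tips_ahead ahead of it and the grasp point (between the pads) lies 6 mm ahead of it (robot.tips_ahead is the distance from the TCP to the fingertips, in m); z points along the fingers, y is the line along which they close (so a half turn about z gives the same grasp; the last joint's range is limited). The gripper opens to 93 mm and grips with 3 to 60 N. Pads are 15 mm wide; open, the fingers measure 128 mm over their backs; the gripper's body (75 mm by 188 mm) begins 65 mm behind the grasp point.
Start: joints at [-1.417, 0.13, 1.488, -0, 1.523, -0.085], TCP at [0.142, -0.583, 0.244] pointing down, gripper open.
Joint ranges: [-2.96, 2.96], [-0.89, 2.26], [0.02, 2.5], [-1.34, 4.48], [0, 2.73], [-2.66, 2.66]. Speed limits (rad/s): [2.39, 2.39, 2.79, 3.14, 3.14, 3.14].

INTERFACE

Orientations are given as a rotation vector (axis times angle).
In Python, from plant import robot gives the robot as it stands.
- The arm moves only by the tool apply_moves, never from a script. Its arguments are lists of equal length, an entry for each row: "delta_pos": the shift along the tool's x, y, z in cm, a list of three; "twist": the turn about the tool's z in rad. A call has 1 to 8 rows; each row shifts and turns the commanded pose from where the row before left it, along the tool's axes as they then stand; what a row does not reach is not made up. A row lasts 1/8 s, in which the tool goes at most 62.5 mm and 10.7 degrees, less where a joint would pass 70% of its speed; a pose out of reach is approached as far as the arm can. A call with a gripper value outside its range is refused whole. "gripper" is the finger opening in cm, from 0 to 9.3, set as the call begins (left out, the last holds). The fingers move at their own pace and stop on an object; "squeeze" is the grip in N (left out, the last holds). Time passes only in rows, so rows that do not move let the fingers close. It gives the time, the measured TCP pose, the force, the opening and the grip force at its end, in the units of the state.
- robot.read_state(): the state, without advancing time (a new reading comes with each control period).
- robot.read_camera(name): name is "scene" or "top" or "wrist"; returns a dict with "frame" (400x640x3 uint8, red, green, blue), "vertical_fov" (degrees; the focal length in pixels is half the picture's height over the tangent of half this angle, whatever the lens; pixels are square), "cx", "cy" (the principal point, pixels), "R" (3x3) and "t" (3): a world point X has camera coordinates R X + t. Camera axes: x right, y down, z forward; pixel columns grow to the right and rows downward; lengths in m; the calibration is good to about 2 mm. A picture is of the moment at which its call begins. There is no depth.
- robot.close_job(): hands the job in; it is judged then, once.
The state is a dict: "t": time; "q": joint angles; "dq": joint speeds; "joint_torque": joint torques, N m; "tool_pos": TCP position; "orientation": TCP orientation; "force": force on the tool from outside, world axes, zero at the start; "wrist_torque": the same for the moment, N m; "opening": finger opening in m; "gripper_force": force on a finger pad.
Only numpy, scipy, OpenCV 4.12 (cv2) and the standard library are available. Lean on these libraries where they do the work, as an engineer would, in place of code of your own. Each camera call takes 0.05 s, during which the arm holds its last target. There are 200 camera calls.

TASK

Take the casting off the round banding wheel, set it down gently, upright, in the middle of the screw lift's round table, and turn the crank on top of the lift until the table's pointer stands level with the red height marker on the scale. Leave the red marker where it is set and do not disturb the other things on the bench.

Things in the scene. Friction and masses are not known exactly. Their poses are not given: they have to be found in the camera images.
- casting: the workpiece: a mottled ochre and dark-brown cast resin cylinder with a bumpy surface, 60 mm across and 122 mm high, about 0.2 kg, standing on the grey disc of the banding wheel (190 mm across, top 49 mm above the bench). Origin: centre of its underside; z up along its length. Many like it stand fixed at the back of the bench; this one alone is on the banding wheel.
- lift: screw lift, fixed to the bench: grey base 120 mm (its x) by 262 mm (its y), 18 mm thick; at y = +65 mm a column (two steel rods and a screw under a bridge 92 x 46 mm, top 218 mm above the bench), at y = -65 mm the round table. Origin: centre of the base on the bench; z up; y runs from table to column, x away from the robot at yaw 0. The white scale strip faces -x at the column.
- crank (a joint): angle of the crank in rad, growing clockwise seen from above; every clockwise turn (6.283 rad) raises the table by 12 mm, counter-clockwise lowers it. 0: the crank arm points along the lift's +y, away from the table, and the pointer is 75 mm above the bench. Runs from -2.0 to 26.2. Self-locking; needs about 2 to 3 N at the grip.
- crank_axis (a point): point on the vertical crank axis at the top of the crank arm, 239 mm above the bench; the steel hub there is 30 mm across. It does not move with the crank.
- grip_mid (a point): middle of the crank's upright black grip, a round barrel 23 mm thick and 54 mm high that spins freely on its pin, so the fingers need not turn with the crank. It stands on the end of the crank arm, 55 mm from the crank axis; this point is 30 mm above its foot and 24 mm below its top (top 293 mm above the bench). Its orientation means nothing.
- table_centre (a point): centre of the upper face of the lift's round aluminium table, 120 mm across and 8 mm thick, with two fine centring circles 68 and 100 mm across. It rises and falls with the crank: 60 mm above the bench at crank angle 0.
- pointer (a point): tip of the thin yellow pointer, 3 mm high, that reaches from the blue carriage across the front of the white scale strip, on the side of the column that faces the robot; it rises and falls with the table and is 15 mm higher than the table's upper face.
- marker_line (a point): middle height of the red height marker, a red clip 22 mm wide with a band 8 mm high across the white scale strip (strip 16 mm wide with black ticks every 5 mm), just behind the pointer's path (the pointer passes in front of it). It slides on the strip with some friction and must stay where it is.
- paint_tin: bystander: closed paint tin with a white and brown label, 68 mm across and 77 mm high. Origin: centre of its underside.
- mixing_cup: bystander: white mixing cup, 70 mm across and 82 mm high. Origin: centre of its underside.
- dusting_brush: bystander: flat dusting brush with a wooden handle, 178 x 30 x 10 mm, lying on the bench in front of the banding wheel. Origin: centre of its underside.
- tape_roll: bystander: roll of masking tape lying flat, 104 mm across and 24 mm high. Origin: centre of its underside.
Things that resemble listed ones, but are neither listed nor needed, are in the scene too. Several things have the shape of the casting; the one meant has the colours described above.

How it is judged:
By the outcome, as a careful person would: the job done as asked, in the order asked, and still so for the second after the job is handed in, with the robot touching nothing.
It also fails if it takes over 72 s, if anything falls off the work surface, if the arm or the gripper's body presses on something with over 40 N, if the wrist force passes 120 N, or if a joint passes its speed limit or range.

## Working session

There is one attempt and no reset: what is moved stays moved. The work goes in short steps, Python scripts to look and compute and a tool call to move; the robot and the scene stay as the last step left them, time stands still between calls to the robot, and variables do not carry over. Pictures are saved under pics/ and viewed, at most 10 in all, crops included, and the job is handed in when it is done.

Besides the shell and the picture viewer there is one more tool, called as name(argument=value, ...), one argument or row to a line, values as JSON. apply_moves: Moves the arm, as the interface text tells. Its arguments: {"type":"object","properties":{"delta_pos":{"type":"array"},"twist":{"type":"array"},"gripper":{"type":"number"},"squeeze":{"type":"number"}},"required":["delta_pos","twist"]}

```bash
mkdir -p pics; ls
cat > h.py <<'E'
import numpy as np, cv2
from plant import robot
def cam(n):
    c=robot.read_camera(n); f=200/np.tan(np.radians(c["vertical_fov"])/2)
    K=np.array([[f,0,c["cx"]],[0,f,c["cy"]],[0,0,1]])
    np.savez(f"{n}.npz",frame=c["frame"],K=K,R=c["R"],t=c["t"]); return c["frame"],K,np.array(c["R"]),np.array(c["t"])
def load(n):
    d=np.load(f"{n}.npz"); return d["frame"],d["K"],d["R"],d["t"]
def onplane(n,u,v,z):
    _,K,R,t=load(n); d=R.T@np.linalg.inv(K)@[u,v,1]; o=-R.T@t
    return o+d*(z-o[2])/d[2]
def proj(n,X):
    _,K,R,t=load(n); p=K@(R@np.array(X)+t); return p[:2]/p[2]
def save(img,name): cv2.imwrite(f"pics/{name}.png",img[:,:,::-1])
E
python3 - <<'E'
from h import *
for n in("scene","top","wrist"):
    f,K,R,t=cam(n); save(f,n); print(n,K[0,0],-R.T@t)
print(robot.tips_ahead,robot.read_state())
E
```

```text
pics
scene 507.22587146344614 [ 0.10766234 -1.04899688  1.35637919]
top 407.1521073681699 [ 0.45044095 -0.13140492  1.36601555]
wrist 322.8968371952227 [ 0.21595057 -0.56455411  0.38562835]
0.025 {'t': 0.15, 'q': array([-1.41736226e+00,  1.30992744e-01,  1.48898627e+00,  3.39833968e-05,
        1.52301538e+00, -8.53722734e-02]), 'dq': array([ 0.00102596, -0.00266408, -0.00211687,  0.0003647 , -0.00123381,
       -0.00182465]), 'joint_torque': array([ 1.40625143e-03, -5.60476649e+01, -4.92334485e+01,  7.71027384e-02,
        3.06449085e-02, -6.84190172e-05]), 'tool_pos': array([ 0.14191561, -0.58257429,  0.24284892]), 'orientation': array([-3.11783242e+00, -3.74055833e-01,  2.16195598e-05]), 'force': array([-0.48002337, -0.7490816 , -0.25786647]), 'wrist_torque': array([ 0.05491865,  0.02666826, -0.02543585]), 'gripper_force': 0.0, 'opening': 0.09325853991517852}
```

View pics/scene.png

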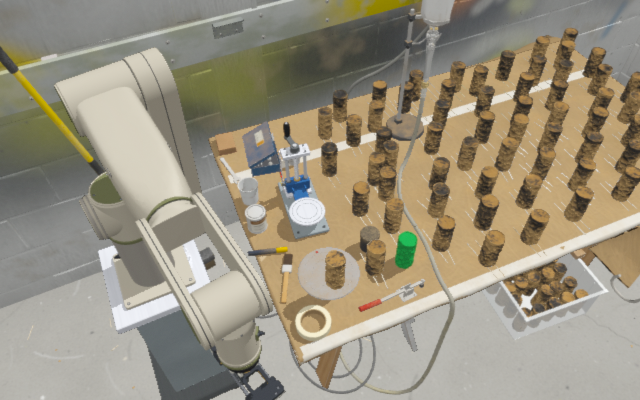

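View pics/top.png

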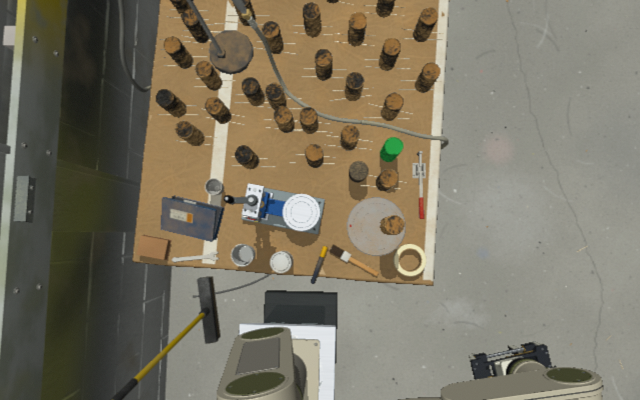

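The scene shows the casting on the grey disc at scene (336,269) / top (393,226). Lookalikes are the brown castings at scene (375,257), (395,215) and (444,233), a dark stub at (369,238) and a green cylinder at (406,250). None of those stand on the disc. The lift is at scene (302,195) / top (283,208).

Run:
```python
from h import *
a=load("top")[0][165:285,225:440]; b=load("scene")[0][115:300,230:360]
save(cv2.resize(a,None,fx=3.7,fy=3.7,interpolation=2),"c_top")   # 795x444
save(cv2.resize(b,None,fx=3.2,fy=3.2,interpolation=2),"c_scene")
```

```text
(no output)
```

View pics/c_top.png

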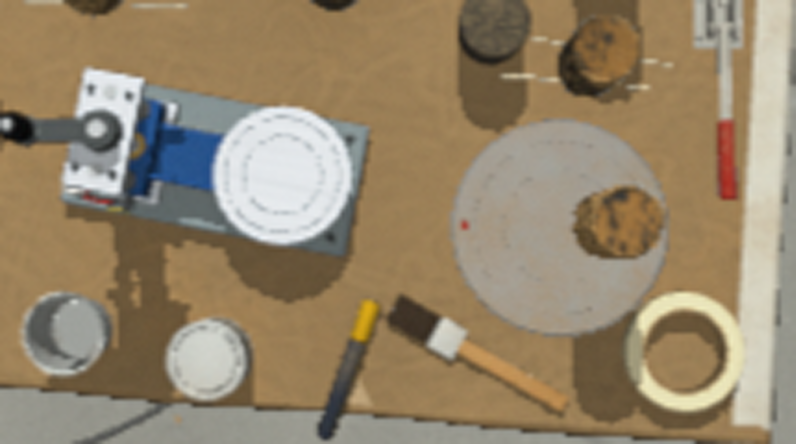

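View pics/c_scene.png

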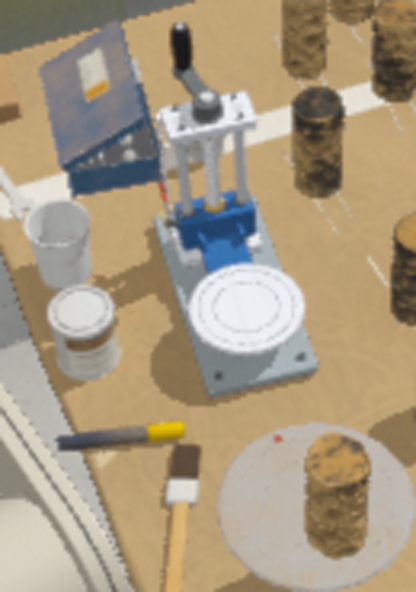

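```bash
cat >> h.py <<'E'
def tri(obs):
    A=[];b=[]
    for n,u,v in obs:
        _,K,R,t=load(n); d=R.T@np.linalg.inv(K)@[u,v,1]; d/=np.linalg.norm(d); P=np.eye(3)-np.outer(d,d); A.append(P);b.append(P@(-R.T@t))
    A=np.vstack(A);b=np.hstack(b); X,r,_,_=np.linalg.lstsq(A,b,rcond=None); return X.round(4),(np.sqrt(r)*1000).round(1)
T=lambda u,v:("top",225+(u+.5)/3.7-.5,165+(v+.5)/3.7-.5)
S=lambda u,v:("scene",230+(u+.5)/3.2-.5,115+(v+.5)/3.2-.5)
E
python3 - <<'E'
from h import *
for n,a,b in [("casting top",(628,222),(338,458)),("table",(283,175),(247,307)),("hub",(101,127),(206,97)),("griptop",(12,124),(180,30)),("disc",(560,227),(317,507))]:
    print(n,*tri([T(*a),S(*b)]))
print("cast top@.171",onplane(*T(628,222),.171),onplane(*S(338,458),.171))
for c in [(368,127),(347,254),(62,198),(62,198)]: print("base corner",onplane(*T(*c),.018))
for c in [(209,392),(317,367)]: print("base corner",onplane(*S(*c),.018))
for z in (.05,.06,.07,.084,.1): print(z,onplane(*T(283,175),z),onplane(*S(247,307),z))
print(load("wrist")[2])
E
```

```text
casting top [ 0.4846 -0.3214  0.1693] [1.7]
table [ 0.5216 -0.0392  0.0552] [2.2]
hub [0.5429 0.0867 0.2397] [4.5]
griptop [0.5405 0.1422 0.2862] [3.3]
disc [ 0.4826 -0.2828  0.0384] [1.8]
cast top@.171 [ 0.48568702 -0.32155285  0.171     ] [ 0.4829405  -0.32206146  0.171     ]
base corner [ 0.570026   -0.11235974  0.018     ]
base corner [ 0.45579085 -0.0962575   0.018     ]
base corner [0.49989707 0.16124046 0.018     ]
base corner [0.49989707 0.16124046 0.018     ]
base corner [ 0.44926521 -0.09615591  0.018     ]
base corner [ 0.56331498 -0.11636684  0.018     ]
0.05 [ 0.52335035 -0.03935025  0.05      ] [ 0.52181824 -0.03468026  0.05      ]
0.06 [ 0.52279633 -0.04004974  0.06      ] [ 0.51864798 -0.04244459  0.06      ]
0.07 [ 0.52224231 -0.04074924  0.07      ] [ 0.51547772 -0.05020893  0.07      ]
0.084 [ 0.52146669 -0.04172853  0.084     ] [ 0.51103936 -0.061079    0.084     ]
0.1 [ 0.52058027 -0.04284772  0.1       ] [ 0.50596695 -0.07350194  0.1       ]
[[ 0.23648089 -0.97163068 -0.00325674]
 [-0.93411154 -0.22826921  0.27446092]
 [-0.26741806 -0.06186261 -0.96159274]]
```

View pics/wrist.png

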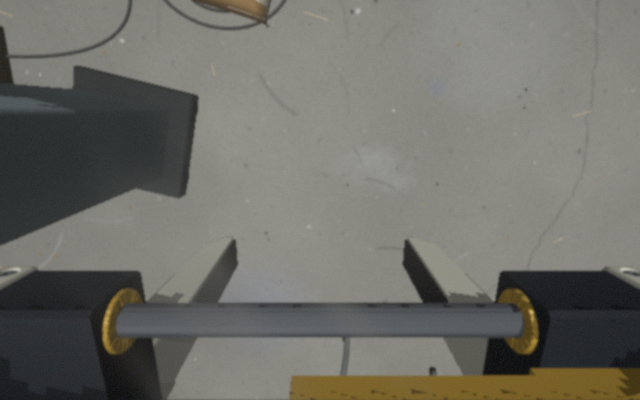

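The wrist view shows only floor and the fingers. The table is at about z 0.059 and the crank at about 0. First I turn the tool to face the casting.

apply_moves(
  delta_pos=[
    [0,0,0],
    [0,0,0],
    [0,0,0],
    [0,0,0],
  ],
  twist=[-0.18,-0.18,-0.18,-0.18],
  gripper=9.3,
)

```text
t: 0.65
tool_pos: [0.1419, -0.5827, 0.2432]
orientation: [-2.782, -1.457, -0.0]
force: [-0.7, 0.6, -0.8]
opening: 0.0933
gripper_force: 0.0
```

```bash
cat >> h.py <<'E'
from scipy.spatial.transform import Rotation as Ro
def to(x,y,z=None):
    s=robot.read_state(); p=s["tool_pos"]; M=Ro.from_rotvec(s["orientation"]).as_matrix()
    d=np.array([x,y,p[2] if z is None else z])-p
    print("t",s["t"],"pos",p.round(4),"heading",round(np.arctan2(M[1,0],M[0,0]),3),"q",s["q"].round(2),"zaxis",M[:,2].round(3),"delta cm",(M.T@d*100).round(2),"F",s["force"].round(1),"open",round(s["opening"],4),round(s["gripper_force"],1))
E
python3 -c "
from h import *
to(.4843,-.3217)"
```

```text
t 0.65 pos [ 0.1419 -0.5827  0.2432] heading 0.965 q [-1.42  0.13  1.49  0.    1.52 -0.81] zaxis [-0.     0.001 -1.   ] delta cm [4.096e+01 1.327e+01 2.000e-02] F [-0.7  0.6 -0.8] open 0.0933 0.0
```

apply_moves(
  delta_pos=[
    [5,1.6,0],
    [5,1.6,0],
    [5,1.6,0],
    [5,1.6,0],
    [5,1.6,0],
    [5,1.6,0],
    [5,1.6,0],
    [5,1.6,0],
  ],
  twist=[0,0,0,0,0,0,0,0],
)

```text
t: 1.65
tool_pos: [0.4776, -0.3278, 0.2434]
orientation: [-2.787, -1.449, 0.0]
force: [1.5, 0.1, 0.6]
opening: 0.0928
gripper_force: 0.0
```

Run:
```python
from h import *
f,_,_,_=cam("wrist"); save(f,"w2"); cam("top"); cam("scene")
print(proj("wrist",[.4843,-.3217,.171]))
to(.4843,-.3217)
```

```text
[323.27504936 210.69148624]
t 1.8 pos [ 0.478  -0.3271  0.2431] heading 0.963 q [-0.69  0.08  1.55  0.    1.52 -0.08] zaxis [-0.     0.001 -1.   ] delta cm [0.81 0.21 0.  ] F [-0.3  0.3 -0.3] open 0.0932 0.0
```

View pics/w2.png

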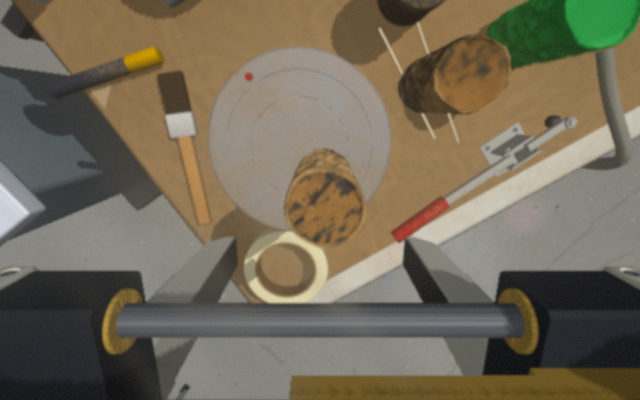

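The wrist view shows the ochre/brown casting top at (325,206) on the grey disc, against a prediction of (323,211). This is the right piece, so I descend and grip.

apply_moves(
  delta_pos=[
    [0.9,0.2,0],
    [0,0,2],
    [0,0,2],
    [0,0,2],
    [0,0,2],
    [0,0,1],
    [0,0,0],
    [0,0,0],
  ],
  twist=[0,0,0,0,0,0,0,0],
)

```text
t: 2.8
tool_pos: [0.4838, -0.3232, 0.1545]
orientation: [2.786, 1.449, 0.001]
force: [-0.2, -0.8, 1.6]
opening: 0.0931
gripper_force: 0.0
```

apply_moves(
  delta_pos=[
    [0,0,0],
    [0,0,0],
    [0,0,0],
    [0,0,0],
    [0,0,0],
    [0,0,0],
    [0,0,0],
    [0,0,0],
  ],
  twist=[0,0,0,0,0,0,0,0],
  gripper=4.5,
  squeeze=20,
)

```text
t: 3.8
tool_pos: [0.4835, -0.323, 0.1538]
orientation: [2.787, 1.449, 0.0]
force: [1.7, -0.7, 1.0]
opening: 0.0581
gripper_force: 20.0
```

apply_moves(
  delta_pos=[
    [0,0,-1],
    [0,0,-2],
    [0,0,-2.5],
    [0,0,-2.5],
    [0,0,0],
    [0,0,0],
    [0,0,0],
    [0,0,0],
  ],
  twist=[0,0,0,0,-0.15,-0.15,-0.15,0],
)

```text
t: 4.8
tool_pos: [0.4835, -0.323, 0.2349]
orientation: [2.394, 2.033, 0.0]
force: [0.3, 0.3, -2.8]
opening: 0.0578
gripper_force: 20.0
```

```bash
python3 -c "
from h import *
to(.5215,-.0402)"
```

```text
t 4.8 pos [ 0.4835 -0.323   0.2349] heading 1.408 q [-0.68  0.08  1.55 -0.    1.5  -0.51] zaxis [ 0.001 -0.001 -1.   ] delta cm [ 2.852e+01 -8.300e-01 -1.000e-02] F [ 0.3  0.3 -2.8] open 0.0578 20.0
```

apply_moves(
  delta_pos=[
    [2,-0.1,0],
    [3,-0.1,0],
    [4,-0.1,0],
    [4,-0.1,0],
    [3,-0.1,0],
    [2,0,0],
    [0,0,0],
    [0,0,0],
  ],
  twist=[0,0,0,0,0,0,0,0],
)

```text
t: 5.8
tool_pos: [0.5074, -0.1449, 0.2337]
orientation: [2.394, 2.033, -0.0]
force: [0.1, 0.4, -1.8]
opening: 0.058
gripper_force: 20.0
```

Run:
```python
from h import *
f,_,_,_=cam("wrist"); save(f,"w3")
print(proj("wrist",[.5215,-.0402,.0595]),proj("wrist",[.543,.0867,.239]))
to(.5215,-.0402)
```

```text
[316.87330367  77.31867559] [ 312.01013497 -483.63739288]
t 5.85 pos [ 0.5073 -0.1451  0.2337] heading 1.408 q [-0.38 -0.06  1.7  -0.    1.5  -0.21] zaxis [-0. -0. -1.] delta cm [10.59 -0.31 -0.  ] F [ 0.3 -0.3 -3.3] open 0.0576 20.0
```

View pics/w3.png

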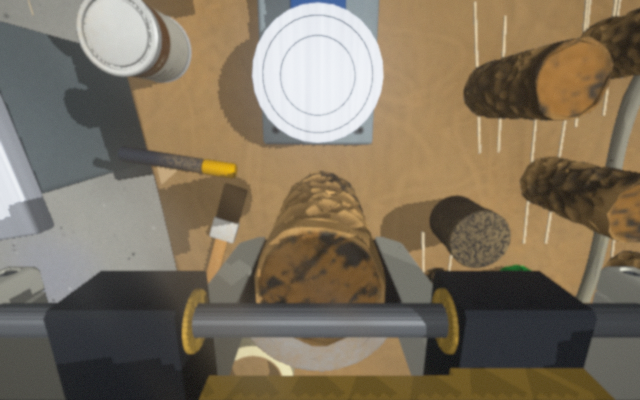

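The table centre is at (317,74), 3 px from the prediction. The casting is held upright.

apply_moves(
  delta_pos=[
    [2.5,-0.1,0],
    [3,-0.1,0],
    [3,-0.1,0],
    [2,0,0],
    [0,0,0],
    [0,0,2],
    [0,0,2],
    [0,0,1],
  ],
  twist=[0,0,0,0,0,0,0,0],
)

```text
t: 6.85
tool_pos: [0.5199, -0.0408, 0.1806]
orientation: [-2.393, -2.031, 0.004]
force: [-0.4, -0.4, -2.9]
opening: 0.0576
gripper_force: 20.0
```

Run:
```python
from h import *
cam("scene");cam("top")
a=load("top")[0][165:285,225:360]; b=load("scene")[0][115:260,230:360]
a=cv2.resize(a,None,fx=3,fy=3,interpolation=2);b=cv2.resize(b,None,fx=3,fy=3,interpolation=2)
im=np.zeros((435,795,3),np.uint8); im[:360,:405]=a; im[:,405:]=b; save(im,"p4")
to(.5215,-.0402,.1643)
```

```text
t 6.95 pos [ 0.52   -0.0405  0.1811] heading 1.408 q [-0.18 -0.04  1.78 -0.    1.41 -0.01] zaxis [-0.004  0.001 -1.   ] delta cm [0.06 0.15 1.68] F [-0.1 -0.3 -2. ] open 0.0577 20.0
```

View pics/p4.png

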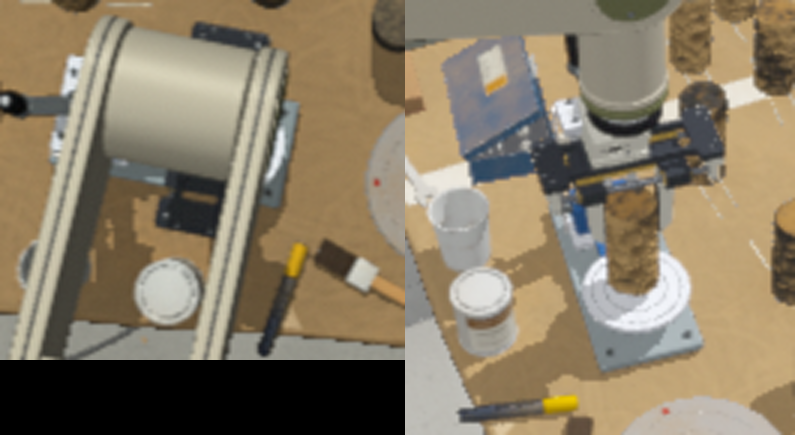

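The casting hangs upright over the table rings, with about 17 mm to go.

apply_moves(
  delta_pos=[
    [0,0.1,0],
    [0,0,0.6],
    [0,0,0.5],
    [0,0,0.3],
    [0,0,0],
    [0,0,0],
  ],
  twist=[0,0,0,0,0,0],
)

```text
t: 7.7
tool_pos: [0.5225, -0.0405, 0.1698]
orientation: [2.394, 2.034, 0.0]
force: [0.4, 0.8, -2.1]
opening: 0.0579
gripper_force: 20.0
```

apply_moves(
  delta_pos=[
    [0,0,0.1],
    [0,0,0],
    [0,0,0],
  ],
  twist=[0,0,0],
)

```text
t: 8.07
tool_pos: [0.5224, -0.0405, 0.1687]
orientation: [2.394, 2.034, 0.0]
force: [0.3, -0.2, -2.1]
opening: 0.0581
gripper_force: 20.0
```

apply_moves(
  delta_pos=[
    [0,0,0.1],
    [0,0,0.1],
    [0,0,0.1],
    [0,0,0],
    [0,0,0],
  ],
  twist=[0,0,0,0,0],
)

```text
t: 8.7
tool_pos: [0.5224, -0.0405, 0.1656]
orientation: [-2.394, -2.034, 0.0]
force: [0.0, 0.5, -2.8]
opening: 0.0581
gripper_force: 20.0
```

apply_moves(
  delta_pos=[
    [0,0,0.1],
    [0,0,0],
    [0,0,0],
  ],
  twist=[0,0,0],
)

```text
t: 9.07
tool_pos: [0.5224, -0.0405, 0.1646]
orientation: [-2.394, -2.034, 0.0]
force: [0.6, 0.4, -2.8]
opening: 0.0582
gripper_force: 20.0
```

apply_moves(
  delta_pos=[
    [0,0,0.05],
    [0,0,0],
    [0,0,0],
  ],
  twist=[0,0,0],
)

```text
t: 9.45
tool_pos: [0.5224, -0.0405, 0.1641]
orientation: [-2.394, -2.034, 0.0]
force: [-0.1, -0.5, -2.3]
opening: 0.0576
gripper_force: 20.0
```

apply_moves(
  delta_pos=[
    [0,0,0.05],
    [0,0,0],
    [0,0,0],
  ],
  twist=[0,0,0],
)

```text
t: 9.82
tool_pos: [0.5224, -0.0405, 0.164]
orientation: [2.394, 2.034, 0.0]
force: [-1.9, 0.2, 3.3]
opening: 0.0578
gripper_force: 20.0
```

There is contact: the z force went from −2.3 to +3.3 N. Now I release.

apply_moves(
  delta_pos=[
    [0,0,0],
    [0,0,0],
    [0,0,0],
    [0,0,0],
    [0,0,0],
    [0,0,0],
  ],
  twist=[0,0,0,0,0,0],
  gripper=9.3,
)

```text
t: 10.58
tool_pos: [0.5224, -0.0405, 0.1636]
orientation: [2.394, 2.034, 0.0]
force: [0.5, -0.6, -0.5]
opening: 0.0931
gripper_force: 0.0
```

apply_moves(
  delta_pos=[
    [0,0,-1],
    [0,0,-2],
    [0,0,-4],
    [0,0,-4],
    [0,0,-4],
    [0,0,-3],
    [0,0,0],
  ],
  twist=[0,0,0,0,0,0,0],
)

```text
t: 11.45
tool_pos: [0.5236, -0.0407, 0.3476]
orientation: [2.39, 2.031, 0.006]
force: [-0.8, -0.3, -0.2]
opening: 0.0931
gripper_force: 0.0
```

Run:
```python
from h import *
print("tin",onplane(*T(207,358),.077),"cup",onplane(*T(63,333),.082))
print("marker tri",tri([T(95,198),S(162,190)]))
for z in(.08,.1,.12): print(onplane(*T(95,198),z),onplane(*T(116,208),z))
f,_,_,_=cam("wrist"); save(f,"w5"); cam("scene")
to(.365,.03)
```

```text
tin [0.36438715 0.01927009 0.077     ] cup [0.38271631 0.14212403 0.082     ]
marker tri (array([0.4952, 0.1166, 0.0991]), array([3.6]))
[0.49827773 0.11936679 0.08      ] [0.49012833 0.10099607 0.08      ]
[0.49753378 0.11546681 0.1       ] [0.48951112 0.09738179 0.1       ]
[0.49678983 0.11156683 0.12      ] [0.4888939  0.09376751 0.12      ]
t 11.55 pos [ 0.5224 -0.0405  0.3435] heading 1.409 q [-0.18 -0.1   1.54 -0.    1.7  -0.01] zaxis [ 0. -0. -1.] delta cm [ 4.420e+00 -1.667e+01 -1.000e-02] F [0.3 0.6 0.1] open 0.0929 0.0
```

apply_moves(
  delta_pos=[
    [1,-4,0],
    [1,-4,0],
    [1,-4,0],
    [1.4,-4.7,0],
    [0,0,4],
    [0,0,5],
    [0,0,5],
    [0,0,3],
  ],
  twist=[0,0,0,0,0,0,0,0],
)

```text
t: 12.55
tool_pos: [0.3622, 0.03, 0.1691]
orientation: [-2.391, -2.032, 0.006]
force: [-0.2, -0.9, -0.2]
opening: 0.0928
gripper_force: 0.0
```

Run:
```python
from h import *
f,K,R,t=cam("wrist")
print("wrist cam",-R.T@t)
for p in ([.497,.1,.075],[.497,.1,.1],[.497,.1,.2]): print(proj("wrist",p))
hsv=cv2.cvtColor(f,cv2.COLOR_RGB2HSV)
m=((hsv[...,0]<6)|(hsv[...,0]>174))&(hsv[...,1]>150)&(hsv[...,2]>80)
n,l,st,c=cv2.connectedComponentsWithStats(m.astype(np.uint8))
print([(s.tolist(),x.round(1).tolist()) for s,x in zip(st,c) if 8<s[4]<5000])
u,v=[int(x) for x in proj("wrist",[.497,.1,.11])]
x0=min(max(u-80,0),480);y0=min(max(v-60,0),280);print(x0,y0)
save(cv2.resize(f[y0:y0+120,x0:x0+160],None,fx=5,fy=5,interpolation=2),"w6")
to(.365,.03)
```

```text
wrist cam [0.37515941 0.105419   0.31203402]
[497.05653668  88.67061084]
[518.18850022  86.07739266]
[701.27048206  63.61040691]
[([511, 45, 28, 41, 357], [520.5, 63.6])]
448 24
t 12.6 pos [0.3605 0.0301 0.1658] heading 1.409 q [-0.06 -0.52  2.19 -0.    1.47  0.1 ] zaxis [-0.01   0.001 -1.   ] delta cm [ 0.06  0.45 -0.  ] F [-1.7 -0.1 -4.3] open 0.0932 0.0
```

View pics/w6.png

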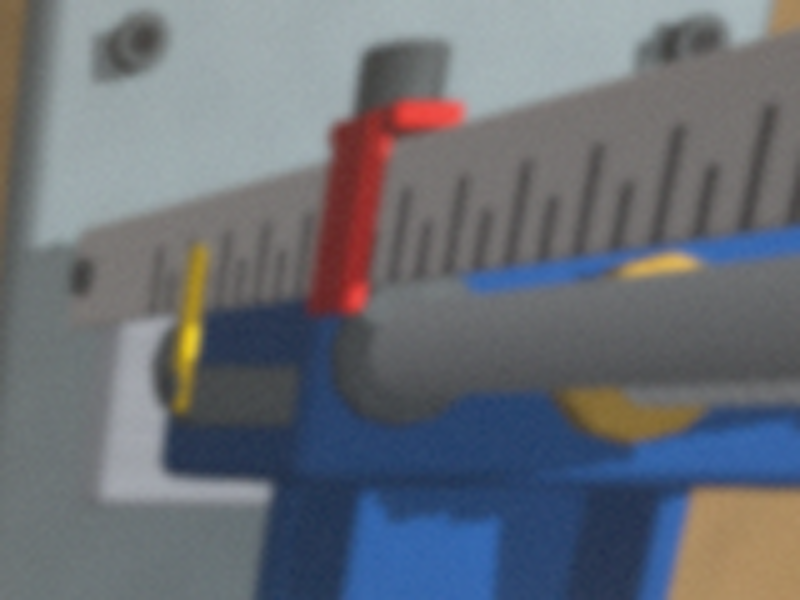

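The crop shows the pointer at (190,330) and the red clip's band at (345,220). The strip's long ticks at 10 mm run from (157,247) to (772,107). Next I fit the strip geometry.

```bash
cp wrist.npz w6.npz
python3 - <<'E'
from h import *
from scipy.optimize import least_squares
W=lambda u,v:np.array([448+(u+.5)/5-.5,24+(v+.5)/5-.5])
tk=[(157,247),(225,232),(265,222),(305,212),(405,188),(463,177),(528,162),(598,147),(680,127),(772,107)]
ix=np.array([0,2,3,4,6,7,8,9,10,11])*.01
r=least_squares(lambda p:np.concatenate([proj("wrist",p+[0,0,s])-W(*k) for s,k in zip(ix,tk)]),[.497,.1,.07])
print(r.x,r.fun.reshape(-1,2).round(1).tolist())
y=np.array([-np.sin(-.15),np.cos(.15),0]); n=np.array([y[1],-y[0],0])
def onv(uv,P):
    _,K,R,t=load("wrist"); d=R.T@np.linalg.inv(K)@[*uv,1]; o=-R.T@t; return o+d*(n@(P-o))/(n@d)
print("ptr tip@.0746",onplane("wrist",*W(200,247),.0746),onplane("wrist",*W(182,400),.0746))
for k in [(387,190),(378,230),(325,207),(200,247)]: print(k,onv(W(*k),r.x),onv(W(*k),r.x-n*.004))
f=load("wrist")[0]
for row in (64,70,74,78,82): print(row,f[row,506:532].tolist() if row in(70,78) else "")
E
```

```text
[0.49524903 0.11262578 0.05309086] [[0.1, 0.3], [0.2, 0.1], [-0.1, 0.3], [0.4, 0.3], [0.0, 0.5], [-0.1, 0.0], [-0.4, 0.0], [0.0, -0.4], [-0.1, -0.2], [0.1, -0.5]]
ptr tip@.0746 [0.49097583 0.11128413 0.0746    ] [0.48806401 0.09145826 0.0746    ]
(387, 190) [0.49532733 0.11314384 0.10955412] [0.49124221 0.11288123 0.11643743]
(378, 230) [0.49469398 0.10895324 0.10895226] [0.4906304  0.1088331  0.11585603]
(325, 207) [0.49528893 0.11288979 0.09700335] [0.49120512 0.11263582 0.10431333]
(200, 247) [0.49507766 0.11149186 0.06619089] [0.49100103 0.11128541 0.07454834]
64 
70 [[118, 116, 113], [113, 111, 108], [101, 98, 99], [91, 87, 85], [101, 91, 90], [107, 81, 82], [105, 63, 60], [105, 48, 46], [107, 45, 42], [106, 42, 42], [110, 41, 42], [119, 42, 41], [136, 45, 43], [148, 46, 44], [150, 42, 43], [146, 46, 46], [132, 63, 62], [119, 84, 85], [117, 105, 103], [113, 110, 109], [107, 104, 105], [91, 87, 88], [91, 89, 86], [107, 104, 103], [112, 109, 107], [110, 107, 107]]
74 
78 [[108, 104, 103], [96, 93, 92], [93, 89, 88], [102, 88, 87], [107, 75, 76], [108, 59, 58], [106, 45, 45], [107, 40, 40], [105, 39, 39], [110, 42, 42], [122, 40, 37], [141, 45, 45], [149, 41, 40], [151, 45, 45], [143, 47, 46], [126, 66, 66], [111, 88, 88], [113, 105, 105], [112, 109, 108], [100, 98, 97], [86, 85, 85], [92, 90, 92], [103, 100, 103], [109, 107, 107], [99, 97, 98], [86, 86, 85]]
82
```

Run:
```python
from h import *
for z in(.239,.245,.25): print("hub",z,onplane(*T(100,129),z)[:2],onplane(*S(206,98),z)[:2])
print("grip",onplane(*T(13,127),.293)[:2],onplane(*S(180,28),.293)[:2], "foot")
for ang in (-.3,-.2,-.1,0,.1):
    h=np.array([.542,.0876]); g=h+.055*np.array([np.sin(.15+ang),np.cos(.15+ang)])
    P=lambda n,X:proj(n,X); 
    t=P("top",[*g,.293]);s=P("scene",[*g,.293]);m=P("scene",[*g,.242]);hh=P("scene",[*h,.243]);ht=P("top",[*h,.243])
    f=lambda p:(((p[0]+.5-225)*3.7).round(0),((p[1]+.5-165)*3.7).round(0)); k=lambda p:(((p[0]+.5-230)*3.2).round(0),((p[1]+.5-115)*3.2).round(0))
    print(ang,"T",f(t),"hub",f(ht),"S",k(s),"foot",k(m),"hub",k(hh))
to(.365,.03,.35)
```

```text
hub 0.239 [0.54445765 0.08647331] [0.53961346 0.08713936]
hub 0.245 [0.54395712 0.08531337] [0.53729401 0.08103864]
hub 0.25 [0.54354002 0.08434675] [0.53536114 0.07595471]
grip [0.54001045 0.13884563] [0.5367977  0.13823756] foot
-0.3 T (np.float64(9.0), np.float64(136.0)) hub (np.float64(98.0), np.float64(132.0)) S (np.float64(176.0), np.float64(27.0)) foot (np.float64(180.0), np.float64(66.0)) hub (np.float64(208.0), np.float64(95.0))
-0.2 T (np.float64(8.0), np.float64(128.0)) hub (np.float64(98.0), np.float64(132.0)) S (np.float64(181.0), np.float64(25.0)) foot (np.float64(184.0), np.float64(64.0)) hub (np.float64(208.0), np.float64(95.0))
-0.1 T (np.float64(9.0), np.float64(121.0)) hub (np.float64(98.0), np.float64(132.0)) S (np.float64(186.0), np.float64(24.0)) foot (np.float64(189.0), np.float64(62.0)) hub (np.float64(208.0), np.float64(95.0))
0 T (np.float64(10.0), np.float64(113.0)) hub (np.float64(98.0), np.float64(132.0)) S (np.float64(191.0), np.float64(22.0)) foot (np.float64(194.0), np.float64(61.0)) hub (np.float64(208.0), np.float64(95.0))
0.1 T (np.float64(12.0), np.float64(106.0)) hub (np.float64(98.0), np.float64(132.0)) S (np.float64(197.0), np.float64(21.0)) foot (np.float64(200.0), np.float64(60.0)) hub (np.float64(208.0), np.float64(95.0))
t 12.6 pos [0.3605 0.0301 0.1658] heading 1.409 q [-0.06 -0.52  2.19 -0.    1.47  0.1 ] zaxis [-0.01   0.001 -1.   ] delta cm [  0.04   0.26 -18.42] F [-1.7 -0.1 -4.3] open 0.0932 0.0
```

apply_moves(
  delta_pos=[
    [0,0,-3],
    [0,0,-5],
    [0,0,-5],
    [0,0,-5],
    [0,0,-1.5],
    [0,0,0],
  ],
  twist=[0,0,0,0,0,0],
)

```text
t: 13.35
tool_pos: [0.3648, 0.0298, 0.3689]
orientation: [2.394, 2.034, 0.001]
force: [-0.4, -0.0, -0.4]
opening: 0.0932
gripper_force: 0.0
```

```bash
python3 -c "
from h import *
to(.539,.140)"
```

```text
t 13.35 pos [0.3648 0.0298 0.3689] heading 1.409 q [-0.06 -0.53  1.84 -0.    1.84  0.1 ] zaxis [ 0.001 -0.    -1.   ] delta cm [1.368e+01 1.541e+01 1.000e-02] F [-0.4 -0.  -0.4] open 0.0932 0.0
```

apply_moves(
  delta_pos=[
    [1,4,0],
    [1.5,4.5,0],
    [1.5,4.5,0],
    [1,2.4,0],
    [0,0,0],
  ],
  twist=[0,0,0,0,0],
)

```text
t: 13.98
tool_pos: [0.5245, 0.0546, 0.3649]
orientation: [-2.39, -2.032, 0.007]
force: [-0.1, -0.1, -0.1]
opening: 0.0932
gripper_force: 0.0
```

Run:
```python
from h import *
f,K,R,t=cam("wrist")
print("pred grip top",proj("wrist",[.539,.14,.293]),"foot",proj("wrist",[.539,.14,.242]),"hub",proj("wrist",[.5425,.0865,.243]))
g=cv2.cvtColor(f,cv2.COLOR_RGB2GRAY)
u,v=proj("wrist",[.539,.14,.28]).astype(int)
m=np.zeros_like(g); m[max(v-60,0):v+60,u-60:u+60]=(g<50)[max(v-60,0):v+60,u-60:u+60]
n,l,st,c=cv2.connectedComponentsWithStats(m)
print([(s.tolist(),x.round(1).tolist()) for s,x in zip(st,c) if 60<s[4]<9000])
for r in g[max(v-66,0):v+70:6,u-66:u+70:6]: print(' '.join('%3d'%x for x in r))
print(u-66,v-66)
to(.539,.140)
```

```text
pred grip top [321.83204644  93.42257139] foot [321.88658904  96.64239122] hub [336.41547766 163.23907264]
[]
 82  67  61  58  58  59  66  75  77  94 143 139 136 128 115  86  87  98 137 145 143 147 147
 78  83  82  81  83  82  82  79  82  93  99 101 100 101 100 105 144 142 144 145 143 148 149
110 106  82  77  74  64  58  55  56  91  99  99 102 123 144 144 143 141 145 141 144 147 148
141 145 142 142 142 144 144 144 146 146 147 143 148 144 146 146 144 143 148 143 144 150 149
144 146 140 139 143 144 144 143 147 142 145 145 146 146 143 146 144 143 144 148 143 147 147
142 143 142 144 142 142 143 144 142 144 146 146 145 145 144 146 143 143 145 147 145 147 147
144 146 146 149 146 145 144 145 144 141 143 145 146 145 146 146 147 145 148 145 146 143 145
145 143 141 142 146 141 143 143 139 142 146 126 130 147 146 147 146 145 147 145 149 145 147
147 142 142 144 147 145 144 143 140 142  59  54  54  55 143 142 144 147 146 147 149 146 144
144 144 146 146 146 143 144 142 142 115  52 178 208  60  89 145 141 141 148 149 146 147 146
143 145 148 143 145 144 143 146 146  91  54 210 211  67  62 147 144 14
[... 615 characters left out ...]
37  98 105 104 106 171 171 171 172 177 172 171 170
103 102 105 103 141 169 230 201 136 165 163 138 104 108 105 224 235 235 236 225 217 236 234
111 106 100 101 122 167 234 194 137 167 168 161 104 106 104 109 232 239 238 138 165 238 231
104 105 102 106 117 163 233 233 228 166 165  91 106 107 109 108 110 237 237 237 237 237 227
102 106 103 103 107 149 229 214 182 161 165  90 106 174 213 122 108 233 235 213 215 239 223
102 103 111 139 123 141 227 216 147 161 164  98  93 213 213 209 110 232 235 214 211 236 203
255 28
t 14.025 pos [0.5239 0.0544 0.3658] heading 1.409 q [ 0.01 -0.08  1.48 -0.    1.74  0.17] zaxis [-0.005 -0.    -1.   ] delta cm [ 8.69  0.12 -0.01] F [ 0.2 -0.4 -0.1] open 0.0935 0.0
```

apply_moves(
  delta_pos=[
    [3,0.1,0],
    [3,0.1,0],
    [2.8,0.1,0],
    [0,0,0],
    [0,0,2.5],
    [0,0,2.5],
    [0,0,2.5],
    [0,0,1.2],
  ],
  twist=[0,0,0,0,0,0,0,0],
)

```text
t: 15.02
tool_pos: [0.5405, 0.1395, 0.2799]
orientation: [-2.394, -2.033, 0.004]
force: [-0.4, 0.6, 0.5]
opening: 0.0927
gripper_force: 0.0
```

apply_moves(
  delta_pos=[
    [0,0,0],
    [0,0,0],
    [0,0,0],
    [0,0,0],
    [0,0,0],
    [0,0,0],
    [0,0,0],
    [0,0,0],
  ],
  twist=[0,0,0,0,0,0,0,0],
  gripper=1.5,
  squeeze=25,
)

```text
t: 16.02
tool_pos: [0.5418, 0.1408, 0.2816]
orientation: [-2.394, -2.034, 0.0]
force: [-0.8, 0.4, 0.3]
opening: 0.0219
gripper_force: 25.0
```

```bash
python3 -c "
from h import *
to(.5395,.1407,.278)"
```

```text
t 16.025 pos [0.5418 0.1408 0.2816] heading 1.409 q [0.16 0.01 1.55 0.   1.59 0.32] zaxis [-0.  0. -1.] delta cm [-0.04 -0.22  0.36] F [-0.8  0.4  0.3] open 0.0219 25.0
```

```bash
cat >> h.py <<'E'
def circ(a0,n,st=np.pi/8,start=None):
    a=a0+st*np.arange(n+1); P=np.round(5.5*np.c_[np.cos(a),np.sin(a)],1)
    if start is not None: P[0]=np.round(start,1)
    print([[*d.round(1).tolist(),0] for d in np.diff(P,axis=0)])
E
python3 -c "
from h import *
circ(-.18,16)"
```

```text
[[0.0, 2.2, 0], [-0.9, 1.9, 0], [-1.5, 1.5, 0], [-2.0, 0.8, 0], [-2.2, 0.0, 0], [-1.9, -0.9, 0], [-1.5, -1.5, 0], [-0.8, -2.0, 0], [0.0, -2.2, 0], [0.9, -1.9, 0], [1.5, -1.5, 0], [2.0, -0.8, 0], [2.2, 0.0, 0], [1.9, 0.9, 0], [1.5, 1.5, 0], [0.8, 2.0, 0]]
```

apply_moves(
  delta_pos=[
    [0,2.2,0],
    [-0.9,1.9,0],
    [-1.5,1.5,0],
    [-2.0,0.8,0],
    [0,0,0],
    [0,0,0],
  ],
  twist=[0,0,0,0,0,0],
)

```text
t: 16.77
tool_pos: [0.5984, 0.0864, 0.2817]
orientation: [2.394, 2.032, 0.001]
force: [5.4, -1.1, -2.1]
opening: 0.0219
gripper_force: 25.0
```

```bash
python3 -c "
from h import *
to(.5425,.0865)"
```

```text
t 16.775 pos [0.5984 0.0864 0.2817] heading 1.408 q [ 0.06  0.13  1.42 -0.    1.59  0.22] zaxis [ 0.002 -0.001 -1.   ] delta cm [-0.9  -5.52 -0.01] F [ 5.4 -1.1 -2.1] open 0.0219 25.0
```

apply_moves(
  delta_pos=[
    [-2.2,0,0],
    [-1.9,-0.9,0],
    [-1.5,-1.5,0],
    [-0.8,-2,0],
    [0,-2.2,0],
    [0.9,-1.9,0],
    [1.5,-1.5,0],
    [2,-0.8,0],
  ],
  twist=[0,0,0,0,0,0,0,0],
)

```text
t: 17.77
tool_pos: [0.4882, 0.0853, 0.2817]
orientation: [2.393, 2.033, 0.002]
force: [19.0, -2.5, -9.1]
opening: 0.022
gripper_force: 25.0
```

apply_moves(
  delta_pos=[
    [2.2,0,0],
    [1.9,0.9,0],
    [1.5,1.5,0],
    [0.8,2,0],
    [0,0,0],
  ],
  twist=[0,0,0,0,0],
)

```text
t: 18.4
tool_pos: [0.5424, 0.141, 0.2816]
orientation: [2.393, 2.034, -0.002]
force: [1.5, -3.7, 1.1]
opening: 0.0216
gripper_force: 25.0
```

Run:
```python
from h import *
to(.5418,.1408)
f,K,R,t=cam("scene"); save(f,"s_mid")
```

```text
t 18.4 pos [0.5424 0.141  0.2816] heading 1.409 q [ 0.16  0.01  1.54 -0.    1.59  0.33] zaxis [-0.    -0.001 -1.   ] delta cm [-0.02 -0.05  0.  ] F [ 1.5 -3.7  1.1] open 0.0216 25.0
```

apply_moves(
  delta_pos=[
    [0,2.2,0],
    [-0.9,1.9,0],
    [-1.5,1.5,0],
    [-2.0,0.8,0],
    [-2.2,0,0],
    [-1.9,-0.9,0],
    [-1.5,-1.5,0],
    [-0.8,-2,0],
  ],
  twist=[0,0,0,0,0,0,0,0],
)

```text
t: 19.45
tool_pos: [0.5436, 0.0305, 0.2815]
orientation: [2.395, 2.034, 0.001]
force: [3.0, 9.3, 0.2]
opening: 0.022
gripper_force: 25.0
```

apply_moves(
  delta_pos=[
    [0,-2.2,0],
    [0.9,-1.9,0],
    [1.5,-1.5,0],
    [2,-0.8,0],
    [2.2,0,0],
    [1.9,0.9,0],
    [1.5,1.5,0],
    [0.8,2,0],
  ],
  twist=[0,0,0,0,0,0,0,0],
)

```text
t: 20.45
tool_pos: [0.541, 0.1411, 0.2815]
orientation: [-2.393, -2.035, 0.004]
force: [-2.7, -9.7, 2.5]
opening: 0.0215
gripper_force: 25.0
```

apply_moves(
  delta_pos=[
    [0,2.2,0],
    [-0.9,1.9,0],
    [-1.5,1.5,0],
    [-2.0,0.8,0],
    [-2.2,0,0],
    [-1.9,-0.9,0],
    [-1.5,-1.5,0],
    [0,0,0],
  ],
  twist=[0,0,0,0,0,0,0,0],
)

```text
t: 21.45
tool_pos: [0.5639, 0.0347, 0.2816]
orientation: [-2.395, -2.033, 0.002]
force: [-0.4, -0.6, -1.3]
opening: 0.022
gripper_force: 25.0
```

apply_moves(
  delta_pos=[
    [0,0,0],
    [0,0,0],
  ],
  twist=[0,0],
)

```text
t: 21.7
tool_pos: [0.5654, 0.0355, 0.2816]
orientation: [2.393, 2.034, -0.001]
force: [-0.8, -2.7, -0.5]
opening: 0.0215
gripper_force: 25.0
```

apply_moves(
  delta_pos=[
    [0,0,0],
    [0,0,0],
    [0,0,0],
    [0,0,0],
    [0,0,-2],
    [0,0,-3],
    [0,0,-3],
    [0,0,0],
  ],
  twist=[0,0,0,0,0,0,0,0],
  gripper=6,
)

```text
t: 22.7
tool_pos: [0.5665, 0.0356, 0.3665]
orientation: [2.39, 2.031, 0.008]
force: [0.1, -1.0, -0.6]
opening: 0.0599
gripper_force: 0.0
```

```bash
python3 -c "
from h import *
to(.365,.03)"
```

```text
t 22.7 pos [0.5665 0.0356 0.3665] heading 1.409 q [-0.03  0.02  1.38  0.    1.73  0.13] zaxis [ 0.007 -0.    -1.   ] delta cm [ -3.8  -19.8   -0.14] F [ 0.1 -1.  -0.6] open 0.0599 0.0
```

apply_moves(
  delta_pos=[
    [-1,-4,0],
    [-1,-5,0],
    [-1,-5,0],
    [-0.8,-4,0],
    [0,-1.8,0],
    [0,0,4],
    [0,0,4],
    [0,0,0],
  ],
  twist=[0,0,0,0,0,0,0,0],
)

```text
t: 23.7
tool_pos: [0.3617, 0.0301, 0.2785]
orientation: [-2.391, -2.032, 0.007]
force: [-0.3, 0.0, 0.3]
opening: 0.0601
gripper_force: 0.0
```

```bash
python3 -c "
from h import *
cam('wrist'); import shutil; shutil.copy('wrist.npz','wa.npz'); to(.365,.03,.166)"
```

```text
t 23.75 pos [0.3628 0.0301 0.281 ] heading 1.409 q [-0.06 -0.56  2.01  0.    1.69  0.1 ] zaxis [-0.003  0.    -1.   ] delta cm [ 0.03  0.24 11.5 ] F [-0.1 -1.2  0.7] open 0.06 0.0
```

apply_moves(
  delta_pos=[
    [0,0,4],
    [0,0,4],
    [0,0,3],
    [0,0,0],
    [0,0,0],
    [0,0,0],
  ],
  twist=[0,0,0,0,0,0],
)

```text
t: 24.5
tool_pos: [0.3651, 0.03, 0.1739]
orientation: [2.392, 2.033, 0.004]
force: [0.4, -0.5, 0.2]
opening: 0.06
gripper_force: 0.0
```

Run:
```python
from h import *
cam('wrist'); import shutil; shutil.copy('wrist.npz','wb.npz'); to(.365,.03,.166)
P=np.array([.4952,.1126,0])
for n in("wa","wb"):
    f=load(n)[0]; hsv=cv2.cvtColor(f,cv2.COLOR_RGB2HSV)
    red=((hsv[...,0]<6)|(hsv[...,0]>174))&(hsv[...,1]>120)&(hsv[...,2]>70)
    yel=(hsv[...,0]>20)&(hsv[...,0]<35)&(hsv[...,1]>130)&(hsv[...,2]>70)
    u,v=proj(n,P+[-.003,0,.104]); print(n,u,v,-load(n)[2].T@load(n)[3])
    for nm,m in(("red",red),("yel",yel)):
        k=np.zeros_like(m); y0=max(int(v)-40,0);x0=int(u)-50; k[y0:int(v)+60,x0:x0+100]=m[y0:int(v)+60,x0:x0+100]
        _,_,st,c=cv2.connectedComponentsWithStats(k.astype(np.uint8)); print(nm,[(s.tolist(),q.round(1).tolist()) for s,q in zip(st,c) if 5<s[4]<3000])
```

```text
t 24.55 pos [0.3648 0.03   0.1736] heading 1.409 q [-0.06 -0.52  2.18  0.    1.48  0.1 ] zaxis [ 0.003 -0.    -1.   ] delta cm [0.01 0.01 0.76] F [ 0.  -0.1  0.3] open 0.0599 0.0
wa 446.68913183808866 80.87510118302251 [0.37480702 0.10551225 0.42137721]
red [([448, 68, 14, 27, 137], [451.5, 78.7])]
yel [([443, 84, 3, 23, 45], [444.0, 94.6])]
wb 502.66258944631863 66.90383718427736 [0.37679779 0.10540057 0.3168762 ]
red [([503, 47, 25, 41, 383], [510.2, 63.6])]
yel [([495, 70, 8, 37, 132], [498.6, 87.0])]
```

Run:
```python
from h import *
for n,rows,x0 in(("wa",(82,86,88,91),438),("wb",(68,73,77,81,84),490),("w6",(70,74,78,84),480)):
    f=load(n)[0].astype(int)
    for r in rows: print(n,r,x0,' '.join("%d,%d,%d"%tuple(p) for p in f[r,x0:x0+(44 if n=="w6" else 36 if n=="wb" else 26)]))
```

```text
wa 82 438 116,112,110 114,112,110 118,114,111 116,113,110 108,105,102 112,109,102 121,111,93 129,112,87 126,99,70 115,71,52 116,51,43 131,44,42 145,49,43 145,60,56 130,77,75 118,95,94 103,96,94 103,100,98 111,108,106 113,109,108 105,102,101 97,95,94 100,97,96 104,101,99 104,102,101 98,96,94
wa 86 438 103,98,96 100,98,95 104,101,98 105,101,100 100,96,91 112,103,82 137,116,64 151,125,46 145,108,40 125,75,42 120,50,41 134,45,42 144,48,46 134,55,52 115,74,72 101,87,85 98,95,92 96,94,92 97,94,93 97,93,92 98,94,92 95,93,91 96,95,94 97,94,94 97,96,95 94,93,92
wa 88 438 93,90,89 96,93,93 94,91,89 99,95,92 99,94,86 117,104,73 141,122,56 156,127,41 144,105,40 122,71,40 124,50,43 139,48,45 142,50,47 130,62,61 107,77,74 98,89,87 94,91,88 97,93,92 95,92,91 95,92,92 96,94,93 97,95,95 93,92,91 93,93,94 94,93,94 91,90,93
wa 91 438 94,91,91 96,93,92 92,91,90 93,90,87 101,96,82 128,113,69 153,126,48 156,122,35 137,96,41 124,63,41 139,50,44 162,50,46 174,55,55 149,63,64 107,71,79 79,75,84 66,70,79 66,69,81 66,71,83 63,68,81 61,69,82 58,65,82 56,63,78 55,62,80 54,65,86 55,69,94
wb 68 490 116,115,113 118
[... 3103 characters left out ...]
104,104 97,95,93 98,95,95 106,103,103 106,105,105 97,96,95 96,93,94 109,105,104 108,104,103 96,93,92 93,89,88 102,88,87 107,75,76 108,59,58 106,45,45 107,40,40 105,39,39 110,42,42 122,40,37 141,45,45 149,41,40 151,45,45 143,47,46 126,66,66 111,88,88 113,105,105
w6 84 480 103,101,99 98,95,94 100,96,91 116,108,94 128,113,77 147,123,50 165,138,39 159,133,45 133,118,71 109,104,90 99,97,96 90,89,89 90,89,90 97,97,97 94,93,95 85,85,89 86,85,89 87,88,91 82,83,90 73,73,81 75,77,86 79,81,88 73,77,84 66,70,82 66,71,83 63,71,85 60,69,84 57,62,78 65,58,73 82,51,63 95,44,48 105,42,44 99,38,38 105,42,42 106,40,42 121,40,43 146,44,42 182,54,52 214,65,61 220,74,69 193,83,82 146,95,97 118,108,110 112,116,118
```

```bash
cat > fit.py <<'E'
from h import *
import sys
from scipy.optimize import least_squares
yv=np.array([np.sin(.152),np.cos(.152),0]); n=np.array([yv[1],-yv[0],0]); P0=np.array([.49525,.11263,0])
def col(view,d,z,row):
    a,b=[proj(view,P0-n*d+yv*s+[0,0,z]) for s in(-.006,-.012)]
    return a[0]+(row-a[1])*(b[0]-a[0])/(b[1]-a[1])
def cross(p,i,lev,up):
    while not((p[i]<lev<=p[i+1]) if up else (p[i]>=lev>p[i+1])): i+=1
    return i+(lev-p[i])/(p[i+1]-p[i])
def meas(view,row,a,b):
    f=load(view)[0].astype(float); r=f[row-1:row+2].mean(0) if 0 else f[row]; rg=r[:,0]-r[:,1]; gb=np.clip(r[:,1]-r[:,2]-6,0,None)
    w=gb[a:b]; yel=(w*np.arange(a,b)).sum()/w.sum(); pk=np.argmax(r[:,0]*(rg>80)*((np.arange(len(r))>=a)&(np.arange(len(r))<a+60)))
    back=cross(rg,pk,52,False); i=pk
    while r[i,0]>128: i-=1
    ft=i+(128-r[i,0])/(r[i+1,0]-r[i,0]); 
    return yel,ft,back
def run(views,rise):
    # p: strip depth shift, delta_m, delta_p, zt, zp(final), per-view col offsets
    M=[(k,v,r,meas(v,r,a,b)) for k,(v,rows,a,b) in enumerate(views) for r in rows]
    for m in M: print(m[1],m[2],np.round(m[3],2))
    f6=[(70,511.35),(74,510.9),(78,510.5)]
    def res(p):
        e=[]
        for k,v,r,(y,ft,bk) in M:
            o=p[5+k]; zp=p[4]-(rise if v=="w6" else 0)
            e+=[col(v,p[2],zp,r)+o-y,col(v,p[1],p[3],r)+o-ft,col(v,p[0],p[3],r)+o-bk]
            if v=="w6": e+=[col(v,p[1],p[3]-.008,r)+o-x for q,x in f6 if q==r]
        return np.r_[e,p[5:]/3,p[0]/.002]
    s=least_squares(res,[0,.002,.004,.108,.104]+[0]*len(views),x_scale=[1e-3]*5+[1]*len(views))
    J=s.jac; C=np.linalg.inv(J.T@J)*.09
    g=np.zeros(len(s.x)); g[4]=1;g[3]=-1
    print("p mm",(s.x[:5]*1000).round(2),"off",s.x[5:].round(2),"rms",np.sqrt(np.mean(s.fun**2)).round(2),"pointer-marker mm",((s.x[4]-s.x[3]+.004)*1000).round(2),"+-",(np.sqrt(g@C@g)*1000).round(2)); print(s.fun.round(1))
if __name__=="__main__":
    run([("w6",(74,78),482,493),("wb",(73,77),495,505),("wa",(86,88),441,449)],.01222*0+15.305/6.2832*.012)
E
python3 fit.py
```

```text
w6 74 [487.41 516.88 521.84]
w6 78 [486.89 516.32 521.22]
wb 73 [500.78 506.33 511.03]
wb 77 [500.24 505.61 510.39]
wa 86 [445.22 448.57 451.71]
wa 88 [444.98 448.27 451.42]
p mm [ -0.16   2.49   5.09 108.14 106.31] off [-0.01  0.17  0.24] rms 0.35 pointer-marker mm 2.17 +- 1.69
[ 0.2  0.6  0.1 -0.9  0.3  0.5  0.2 -1.  -0.2  0.2 -0.1 -0.2  0.3 -0.1
 -0.1  0.1 -0.1 -0.1  0.2 -0.  -0.   0.1  0.1 -0.1]
```

apply_moves(
  delta_pos=[
    [0,0,0],
    [0,0,0],
    [0,0,0],
    [0,0,0],
  ],
  twist=[-0.14,-0.14,-0.14,0],
)

```text
t: 25.05
tool_pos: [0.3642, 0.03, 0.1725]
orientation: [1.918, 2.487, 0.001]
force: [0.1, 0.2, -0.3]
opening: 0.0599
gripper_force: 0.0
```

```bash
python3 -c "
from h import *
to(.36,.055,.125)"
```

```text
t 25.05 pos [0.3642 0.03   0.1725] heading 1.828 q [-0.06 -0.52  2.19  0.    1.48 -0.32] zaxis [ 0.001 -0.    -1.   ] delta cm [2.53 0.23 4.75] F [ 0.1  0.2 -0.3] open 0.0599 0.0
```

apply_moves(
  delta_pos=[
    [2.5,0.2,0],
    [0,0,2],
    [0,0,1.7],
    [0,0,1],
    [0,0,0],
    [0,0,0],
  ],
  twist=[0,0,0,0,0,0],
)

```text
t: 25.8
tool_pos: [0.3596, 0.0546, 0.1251]
orientation: [1.918, 2.488, 0.001]
force: [0.1, -1.2, -0.7]
opening: 0.0599
gripper_force: 0.0
```

Run:
```python
from h import *
cam('wrist'); import shutil; shutil.copy('wrist.npz','wc.npz'); to(.36,.055,.125)
n="wc"; f,K,R,t=load(n); P=np.array([.4952,.1126,0]); u,v=proj(n,P+[-.003,-.006,.104]); print(u,v,-R.T@t)
x0=min(int(u)-80,480);y0=min(max(int(v)-60,0),280); print(x0,y0)
save(cv2.resize(f[y0:y0+120,x0:x0+160],None,fx=5,fy=5,interpolation=2),"wc")
```

```text
t 25.85 pos [0.3597 0.0546 0.1253] heading 1.828 q [ 0.01 -0.48  2.25  0.    1.38 -0.25] zaxis [ 0.001  0.    -1.   ] delta cm [0.03 0.04 0.03] F [0.9 0.3 0.4] open 0.0594 0.0
582.1490009527716 225.74973736314976 [0.34000547 0.12848476 0.26804632]
480 165
```

View pics/wc.png

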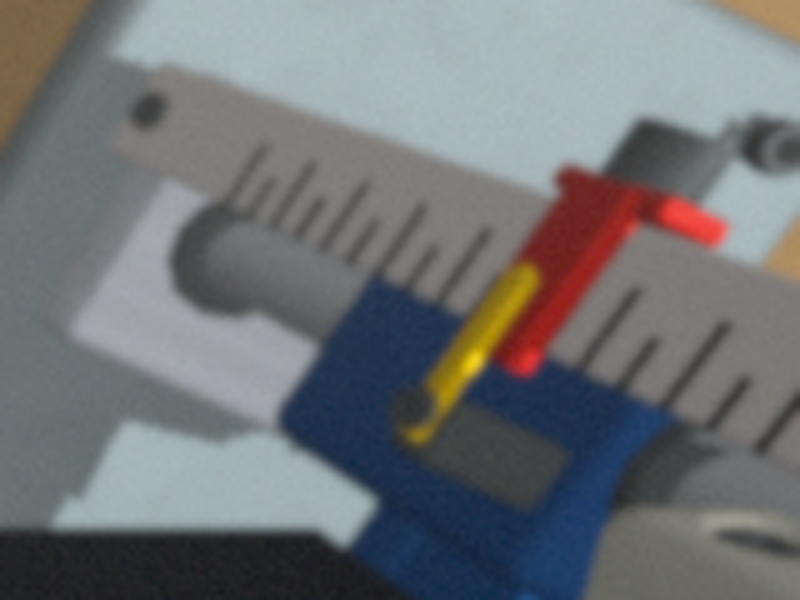

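The last picture shows the yellow pointer rod crossing the red band's lower part, with its tip at (530,270). The tick ends are clear. I now do a joint fit over the four views.

```bash
cat > fit2.py <<'E'
from fit import *
RISE=15.305/(2*np.pi)*.012
VW=[("w6",(74,76,78),482,493),("wb",(73,75,77),495,505),("wa",(86,87,88),441,449),("wc",(222,223,224),576,594)]
TK={"w6":(448,24,{0:(157,247),2:(225,232),3:(265,222),4:(305,212),6:(405,188),7:(463,177),8:(528,162),9:(598,147),10:(680,127),11:(772,107)}),
    "wc":(480,165,{0:(265,147),1:(312,163),2:(365,183),3:(423,205),4:(487,230),6:(635,290),7:(728,323)})}
D={v:load(v) for v,*_ in VW}
def pj(v,X,o):
    _,K,R,t=D[v]; p=K@(R@(X+o)+t); return p[:2]/p[2]
def colo(v,d,z,row,o,P):
    a,b=[pj(v,P-n*d+yv*s+[0,0,z],o) for s in(-.004,-.012)]
    return a[0]+(row-a[1])*(b[0]-a[0])/(b[1]-a[1])
M=[(k,v,r,meas(v,r,a,b)) for k,(v,rows,a,b) in enumerate(VW) for r in rows]
for m in M: print(m[1],m[2],np.round(m[3],2))
f6={74:510.9,78:510.5}
def res(p):
    dm,dp,zt,zp,z0=p[:5]; P=np.array([p[5],p[6],0]); O=p[7:].reshape(-1,3); e=[]
    for k,v,r,(y,ft,bk) in M:
        o=O[k]; z=zp-(RISE if v=="w6" else 0)
        e+=[(colo(v,dp,z,r,o,P)-y)/.25,(colo(v,dm,zt,r,o,P)-ft)/.35,(colo(v,0,zt,r,o,P)-bk)/.35]
        if v=="w6" and r in f6: e+=[(colo(v,dm,zt-.008,r,o,P)-f6[r])/.35]
    for k,(v,*_) in enumerate(VW):
        if v in TK:
            x0,y0,t=TK[v]
            for i,(a,b) in t.items(): e+=list((pj(v,P+[0,0,z0+.01*i],O[k])-[x0+(a+.5)/5-.5,y0+(b+.5)/5-.5])/.4)
    return np.r_[e,O.ravel()/.0015]
s=least_squares(res,np.r_[.002,.004,.108,.104,.053,.495,.1126,np.zeros(12)],x_scale=1e-3)
C=np.linalg.inv(s.jac.T@s.jac); g=np.zeros(len(s.x)); g[3]=1;g[2]=-1
print("dm dp zt zp z0",(s.x[:5]*1000).round(2),"P",s.x[5:7],"O",(s.x[7:]*1000).round(1),"cost",s.cost,len(s.fun))
print("pointer-marker mm",((s.x[3]-s.x[2]+.004)*1000).round(2),"+-",(np.sqrt(g@C@g)*1000).round(2)); print(s.fun.round(1))
E
python3 fit2.py
```

```text
w6 74 [487.41 516.88 521.84]
w6 76 [487.19 516.65 521.53]
w6 78 [486.89 516.32 521.22]
wb 73 [500.78 506.33 511.03]
wb 75 [500.51 506.   510.78]
wb 77 [500.24 505.61 510.39]
wa 86 [445.22 448.57 451.71]
wa 87 [445.11 448.54 451.59]
wa 88 [444.98 448.27 451.42]
wc 222 [583.02 591.15 597.7 ]
wc 223 [582.38 590.31 596.97]
wc 224 [581.69 589.64 596.26]
dm dp zt zp z0 [  2.87   5.48 107.69 106.14  52.43] P [0.49582608 0.11257578] O [-0.3  0.1  0.3  0.2 -0.  -0.2  0.1 -0.  -0.1  0.  -0.  -0.1] cost 25.173781854517625 84
pointer-marker mm 2.46 +- 0.27
[ 0.5  0.7  0.5 -3.4  0.4  0.5  0.5  0.7  0.6  0.6 -3.8 -0.3  0.   0.1
 -0.3  0.2  0.  -0.3  0.5  0.3 -0.4  0.1  0.1 -0.3 -0.1  0.2 -0.2  0.4
  0.4  0.1  0.8 -0.9 -0.1  1.3 -0.8 -0.1  1.2 -0.8  0.7  0.7  0.7  0.2
  0.1  0.7  1.3  0.7  0.3  1.2 -0.2  0.  -0.8  0.1  0.1 -0.8 -0.3 -0.4
  0.1 -1.2 -0.4 -1.5  0.2 -0.2 -0.   0.1 -0.1  0.4 -0.2  0.3  0.9 -0.4
 -1.1  0.5 -0.2  0.   0.2  0.1 -0.  -0.1  0.1 -0.  -0.   0.  -0.  -0.1]
```

```bash
cat > e.py <<'E'
s=open('fit2.py').read()
s=s.replace('f6={74:510.9,78:510.5}','''
def edges(v,row,a):
    r=D[v][0][row].astype(float); rg=r[:,0]-r[:,1]; lo=cross(rg,a,32,True); pk=int(lo)+np.argmax(rg[int(lo):int(lo)+22]); return lo,cross(rg,pk,54,False)
ER={"w6":((64,66,68,70,72,74,76,78),500),"wb":((56,58,60,62,64,66),490),"wa":((72,74,76,78),440),"wc":((206,208,210,212,214),575)}
E=[(k,v,r,edges(v,r,ER[v][1])) for k,(v,*_) in enumerate(VW) for r in ER[v][0]]
for x in E: print(x[1],x[2],np.round(x[3],2),end=" | ")
DT=np.arctan2''').replace('''e+=[(colo(v,dp,z,r,o,P)-y)/.25,(colo(v,dm,zt,r,o,P)-ft)/.35,(colo(v,0,zt,r,o,P)-bk)/.35]
        if v=="w6" and r in f6: e+=[(colo(v,dm,zt-.008,r,o,P)-f6[r])/.35]''','''e+=[(colo(v,dp,z,r,o,P)-y)/.25]
    for k,v,r,(lo,bk) in E: e+=[(colo(v,dm,zt-.008,r,O[k],P)-lo)/.5,(colo(v,0,zt,r,O[k],P)-bk)/.5]''')
open('fit3.py','w').write(s)
E
python3 e.py; python3 fit3.py
```

```text
w6 74 [487.41 516.88 521.84]
w6 76 [487.19 516.65 521.53]
w6 78 [486.89 516.32 521.22]
wb 73 [500.78 506.33 511.03]
wb 75 [500.51 506.   510.78]
wb 77 [500.24 505.61 510.39]
wa 86 [445.22 448.57 451.71]
wa 87 [445.11 448.54 451.59]
wa 88 [444.98 448.27 451.42]
wc 222 [583.02 591.15 597.7 ]
wc 223 [582.38 590.31 596.97]
wc 224 [581.69 589.64 596.26]
w6 64 [512.42 523.45] | w6 66 [512.09 523.03] | w6 68 [511.68 522.76] | w6 70 [511.38 522.44] | w6 72 [511.06 522.14] | w6 74 [510.67 521.79] | w6 76 [510.47 521.47] | w6 78 [510.   521.16] | wb 56 [503.58 514.47] | wb 58 [503.24 513.54] | wb 60 [502.54 512.94] | wb 62 [502.19 512.62] | wb 64 [501.9  512.31] | wb 66 [501.75 512.  ] | wa 72 [448.04 454.64] | wa 74 [447.71 453.48] | wa 76 [447.29 452.77] | wa 78 [447.04 452.46] | wc 206 [589.47 619.64] | wc 208 [588.14 623.2 ] | wc 210 [586.59 607.44] | wc 212 [585.15 605.61] | wc 214 [583.82 603.45] | dm dp zt zp z0 [  2.91   4.66 110.17 105.89  53.41] P [0.49501626 0.11257641] O [-0.3  0.1  0.2  1.1 -0.2 -1.9  0.4 -0.1  0.2 -1.2  0.1  1.5] cost 514.2473474603089 104
pointer-marker mm -0.28 +- 0.28
[ -0.3  -0.4  -0.2  -0.5  -0.5  -0.5   0.8   0.8   1.    0.3   0.1   0.1
  -1.1   2.2  -1.    2.4  -0.7   2.3  -0.7   2.4  -0.6   2.4  -0.4   2.5
  -0.6   2.5  -0.2   2.5  -2.    0.1  -1.8   1.4  -1.    2.   -0.8   2.1
  -0.8   2.1  -1.    2.2  -1.8  -2.   -1.5  -0.1  -1.    0.9  -0.9   1.2
   2.4 -13.6   2.3 -23.5   2.7   5.2   2.8   6.    2.7   7.5  -0.7   0.7
  -0.6   0.2  -1.2   0.7  -0.1   0.7  -1.    1.1  -1.3  -0.1  -1.8  -0.1
  -0.9  -1.1  -1.1  -0.7  -0.5  -1.6  -1.1  -1.6  -0.3  -0.1  -0.2   0.3
   0.2   0.8   0.6   0.9   2.9   0.7   1.9   2.   -0.2   0.1   0.1   0.8
  -0.1  -1.3   0.3  -0.    0.1  -0.8   0.1   1. ]
```

```bash
sed -i 's/(56,58,60,62,64,66)/(62,64,66,68)/; s/(72,74,76,78),440/(77,78,79),440/; s/(206,208,210,212,214)/(214,215,216)/' fit3.py; python3 fit3.py | tail -12
```

```text
wc 222 [583.02 591.15 597.7 ]
wc 223 [582.38 590.31 596.97]
wc 224 [581.69 589.64 596.26]
w6 64 [512.42 523.45] | w6 66 [512.09 523.03] | w6 68 [511.68 522.76] | w6 70 [511.38 522.44] | w6 72 [511.06 522.14] | w6 74 [510.67 521.79] | w6 76 [510.47 521.47] | w6 78 [510.   521.16] | wb 62 [502.19 512.62] | wb 64 [501.9  512.31] | wb 66 [501.75 512.  ] | wb 68 [501.27 511.66] | wa 77 [447.1  452.51] | wa 78 [447.04 452.46] | wa 79 [446.89 452.34] | wc 214 [583.82 603.45] | wc 215 [583.18 602.76] | wc 216 [582.53 602.03] | dm dp zt zp z0 [  2.07   5.2  108.24 106.24  52.92] P [0.49552417 0.11257714] O [-0.5  0.1  0.4  0.1 -0.  -0.1  0.1 -0.   0.   0.2 -0.  -0.3] cost 8.121853466361395 94
pointer-marker mm 2.0 +- 0.31
[ 0.1 -0.   0.2 -0.1 -0.1 -0.1 -0.1 -0.   0.1  0.2 -0.1 -0.1 -0.3 -0.1
 -0.2  0.1  0.1  0.1  0.1  0.1  0.2  0.1  0.4  0.2  0.2  0.2  0.6  0.2
 -0.   0.1 -0.   0.1 -0.2  0.2  0.2  0.3 -0.1  0.1 -0.1  0.  -0.   0.1
 -0.2 -0.1 -0.3 -0.2 -0.4 -0.1  0.1  0.8  0.2  0.3 -0.5  0.7  0.7  0.7
 -0.2  1.2 -0.6  0.  -1.1  0.  -0.1 -0.9 -0.4 -0.5  0.2 -1.4 -0.3 -1.4
  0.3 -0.   0.1  0.2  0.1  0.5  0.1  0.5  1.3 -0.1 -0.6  0.8 -0.3  0.
  0.3  0.1 -0.  -0.1  0.1 -0.   0.   0.1 -0.  -0.2]
```

The fit is tight: the pointer is about 2 mm too high (2.0±0.3). I go back and turn the crank about 1.15 rad counter-clockwise.

apply_moves(
  delta_pos=[
    [0,0,-4],
    [0,0,-5],
    [0,0,-5],
    [0,0,-5],
    [0,0,-4],
    [0,0,0],
  ],
  twist=[0,0,0.14,0.14,0.14,0],
)

```text
t: 26.6
tool_pos: [0.3606, 0.0547, 0.3589]
orientation: [2.392, 2.03, 0.009]
force: [1.0, 0.1, -0.6]
opening: 0.0598
gripper_force: 0.0
```

```bash
python3 -c "
from h import *
to(.5654,.0355)
circ(2.56,4,-.2875)"
```

```text
t 26.6 pos [0.3606 0.0547 0.3589] heading 1.407 q [ 0.01 -0.55  1.87  0.    1.82  0.17] zaxis [ 0.007  0.    -1.   ] delta cm [ 1.44 20.52  0.15] F [ 1.   0.1 -0.6] open 0.0598 0.0
[[1.0, 1.2, 0], [1.4, 0.8, 0], [1.5, 0.5, 0], [1.6, -0.1, 0]]
```

apply_moves(
  delta_pos=[
    [0.4,4.5,0],
    [0.4,5,0],
    [0.3,5,0],
    [0.3,4,0],
    [0,2,0],
    [0,0,0],
    [0,0,0],
  ],
  twist=[0,0,0,0,0,0,0],
)

```text
t: 27.48
tool_pos: [0.5631, 0.0356, 0.3541]
orientation: [-2.393, -2.035, 0.001]
force: [-0.2, -0.0, -0.4]
opening: 0.0601
gripper_force: 0.0
```

```bash
python3 -c "
from h import *
to(.5654,.0355,.2816)"
```

```text
t 27.475 pos [0.5631 0.0356 0.3541] heading 1.409 q [-0.03  0.02  1.41  0.    1.72  0.13] zaxis [-0.001  0.    -1.   ] delta cm [0.03 0.24 7.25] F [-0.2 -0.  -0.4] open 0.0601 0.0
```

apply_moves(
  delta_pos=[
    [0,0.2,0],
    [0,0,2],
    [0,0,2],
    [0,0,2],
    [0,0,1.2],
    [0,0,0],
  ],
  twist=[0,0,0,0,0,0],
)

```text
t: 28.22
tool_pos: [0.5651, 0.0352, 0.2809]
orientation: [-2.393, -2.033, 0.003]
force: [-0.0, 0.3, 0.6]
opening: 0.0598
gripper_force: 0.0
```

apply_moves(
  delta_pos=[
    [0,0,0],
    [0,0,0],
    [0,0,0],
    [0,0,0],
    [0,0,0],
    [0,0,0],
  ],
  twist=[0,0,0,0,0,0],
  gripper=1.5,
  squeeze=25,
)

```text
t: 28.98
tool_pos: [0.5658, 0.0352, 0.2829]
orientation: [2.394, 2.034, 0.0]
force: [-0.5, -0.1, 2.6]
opening: 0.0214
gripper_force: 25.0
```

apply_moves(
  delta_pos=[
    [1,1.2,0],
    [1.4,0.8,0],
    [1.5,0.5,0],
    [1.6,-0.1,0],
    [0,0,0],
    [0,0,0],
    [0,0,0],
  ],
  twist=[0,0,0,0,0,0,0],
)

```text
t: 29.85
tool_pos: [0.5985, 0.0858, 0.2829]
orientation: [2.394, 2.034, 0.001]
force: [0.3, 2.8, 3.7]
opening: 0.0218
gripper_force: 25.0
```

apply_moves(
  delta_pos=[
    [0,0,0],
    [0,0,0],
    [0,0,0],
    [0,0,0],
    [0,0,-2],
    [0,0,-3],
    [0,0,-3],
    [0,0,0],
  ],
  twist=[0,0,0,0,0,0,0,0],
  gripper=6,
)

```text
t: 30.85
tool_pos: [0.5997, 0.0856, 0.3677]
orientation: [2.391, 2.032, 0.009]
force: [0.3, -0.5, -0.9]
opening: 0.0602
gripper_force: 0.0
```

apply_moves(
  delta_pos=[
    [0,-3,0],
    [-1,-5,0],
    [-1,-5,0],
    [-1,-5,0],
    [-1,-4,0],
    [0,0,0],
  ],
  twist=[0,0,0,0,0,0],
)

```text
t: 31.6
tool_pos: [0.3732, 0.0815, 0.3631]
orientation: [2.393, 2.034, 0.003]
force: [0.4, 0.3, 0.0]
opening: 0.0603
gripper_force: 0.0
```

apply_moves(
  delta_pos=[
    [0,0,0],
    [0,0,0],
    [0,0,0],
    [0,0,0],
  ],
  twist=[-0.14,-0.14,-0.14,0],
)

```text
t: 32.1
tool_pos: [0.3753, 0.0816, 0.3622]
orientation: [-1.918, -2.487, 0.001]
force: [0.6, 0.3, -0.0]
opening: 0.0603
gripper_force: 0.0
```

```bash
python3 -c "
from h import *
to(.36,.0546,.125)"
```

```text
t 32.1 pos [0.3753 0.0816 0.3622] heading 1.828 q [ 0.08 -0.48  1.82 -0.    1.81 -0.18] zaxis [-0.001 -0.    -1.   ] delta cm [-2.22 -2.15 23.72] F [ 0.6  0.3 -0. ] open 0.0603 0.0
```

apply_moves(
  delta_pos=[
    [-2.2,-2.1,0],
    [0,0,4],
    [0,0,5],
    [0,0,5],
    [0,0,5],
    [0,0,3],
    [0,0,1.6],
    [0,0,0],
  ],
  twist=[0,0,0,0,0,0,0,0],
)

```text
t: 33.1
tool_pos: [0.3596, 0.0549, 0.126]
orientation: [-1.918, -2.486, 0.002]
force: [0.3, 1.0, -0.2]
opening: 0.06
gripper_force: 0.0
```

```bash
python3 - <<'E'
from h import *
import shutil
cam('wrist'); shutil.copy('wrist.npz','wd.npz'); to(.36,.0546,.125)
f=load("wd")[0]; P=np.array([.4955,.1126,0])
print(proj("wd",P+[-.005,-.005,.104]))
hsv=cv2.cvtColor(f,cv2.COLOR_RGB2HSV)
for nm,m in(("red",((hsv[...,0]<6)|(hsv[...,0]>174))&(hsv[...,1]>120)&(hsv[...,2]>70)),("yel",(hsv[...,0]>20)&(hsv[...,0]<35)&(hsv[...,1]>130)&(hsv[...,2]>70))):
    k=np.zeros_like(m); k[180:250,540:]=m[180:250,540:]
    _,_,st,c=cv2.connectedComponentsWithStats(k.astype(np.uint8)); print(nm,[s.tolist() for s in st[1:] if s[4]>5])
cam("scene");cam("top")
E
sed 's/("wc",(222,223,224),576,594)\]/("wc",(222,223,224),576,594),("wd",(222,223,224),570,590)]/; s/(RISE if v=="w6" else 0)/(RISE if v=="w6" else p[-1] if v=="wd" else 0)/; s/O=p\[7:\]/O=p[7:-1]/; s/np.zeros(12)/np.zeros(15),.0022/; s/"wc":((214,215,216),575)/"wc":((214,215,216),575),"wd":((214,215,216),575)/' fit3.py > fit4.py
echo 'print("zp now - marker", ((s.x[3]-s.x[-1]-s.x[2]+.004)*1000).round(2), "drop",s.x[-1])' >> fit4.py; python3 fit4.py | grep -v "^w[6ab] "
```

```text
t 33.15 pos [0.3605 0.0549 0.1272] heading 1.828 q [ 0.01 -0.48  2.24  0.    1.38 -0.25] zaxis [ 0.  0. -1.] delta cm [-0.02 -0.05  0.22] F [-0.7  0.3  0.7] open 0.06 0.0
[579.01186221 223.29430754]
red [[575, 200, 49, 40, 664]]
yel [[562, 217, 20, 30, 194], [558, 248, 5, 2, 8]]
wc 222 [583.02 591.15 597.7 ]
wc 223 [582.38 590.31 596.97]
wc 224 [581.69 589.64 596.26]
wd 222 [577.86 589.7  596.53]
wd 223 [577.17 589.13 595.81]
wd 224 [576.52 588.29 595.  ]
 -0.1  2.2] cost 8.191628559397529 106
pointer-marker mm 2.0 +- 0.31
[ 0.1 -0.   0.2 -0.1 -0.1 -0.1 -0.1 -0.   0.1  0.2 -0.1 -0.1  0.   0.1
 -0.1 -0.2 -0.1 -0.2  0.1  0.1  0.1  0.1  0.1  0.2  0.1  0.4  0.2  0.3
  0.2  0.6  0.2 -0.   0.1  0.   0.1 -0.2  0.2  0.2  0.3 -0.1  0.1 -0.1
  0.  -0.   0.1 -0.2 -0.1 -0.3 -0.2 -0.4 -0.1 -0.2 -0.1 -0.1  0.   0.2
  0.1  0.1  0.8  0.2  0.3 -0.5  0.7  0.7  0.7 -0.2  1.2 -0.6  0.  -1.1
  0.  -0.1 -0.9 -0.4 -0.5  0.2 -1.4 -0.3 -1.4  0.3 -0.   0.1  0.2  0.1
  0.5  0.1  0.5  1.3 -0.1 -0.6  0.8 -0.3  0.   0.3  0.1 -0.  -0.1  0.1
 -0.   0.   0.1 -0.  -0.2  0.  -0.  -0. ]
zp now - marker -0.19 drop 0.002189177007896138
```

apply_moves(
  delta_pos=[
    [0,0,-4],
    [0,0,-5],
    [0,0,-5],
    [0,0,-5],
    [0,0,0],
    [0,0,0],
  ],
  twist=[0,0,0,0,0,0],
)

```text
t: 34.0
tool_pos: [0.3604, 0.0549, 0.3173]
orientation: [1.917, 2.487, 0.002]
force: [0.2, 0.0, -0.4]
opening: 0.0602
gripper_force: 0.0
```

Run:
```python
from h import *
f,*_=cam("scene"); b=np.array([.522,-.0405,.0867])
for dz in(0,.122): print("axis pred",dz,proj("scene",b+[0,0,dz]))
hsv=cv2.cvtColor(f,cv2.COLOR_RGB2HSV); m=(hsv[...,0]>8)&(hsv[...,0]<28)&(hsv[...,1]>90)
u0=int(proj("scene",b)[0])
for z in(.01,.03,.05,.07,.09,.11):
    u,v=proj("scene",b+[0,0,z]); r=m[int(v),int(u)-30:int(u)+30]; x=np.flatnonzero(r)+int(u)-30; print(z,u.round(1),v.round(1),''.join('#' if q else '.' for q in r))
print(robot.read_state()["tool_pos"],robot.read_state()["force"])
```

```text
axis pred 0 [307.2315057  204.64699108]
axis pred 0.122 [305.85315036 179.18339738]
0.01 307.1 202.7 ######................################...........###########
0.03 306.9 198.6 ######.................###############..........############
0.05 306.7 194.6 ####...................###############.....#################
0.07 306.5 190.4 ###...................######################################
0.09 306.2 186.1 ##....................###################################...
0.11 306.0 181.8 ####..................#################################...##
[0.3599244  0.05492114 0.31625327] [0.16410649 0.16281319 0.20406917]
```

The casting stands upright and centred on the table, so I hand in.

```bash
python3 -c "
from plant import robot
print(robot.close_job())"
```

```text
the job is handed in; nothing more can be done
None
```

I handed the job in at about 34 s: the casting stands upright in the middle of the lift table, and the pointer measures within about 0.5 mm of the red marker. I overshot by about 2 mm and turned the crank back. The marker did not move between views, and I felt no contact with the other things on the bench.

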